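Clear the housing well and snap its toothed cover home

TASK

A sheet holder has been left in the well of the green housing: take it out and put it in the white parts bin. Then close the well with the loose aluminium cover: turn it so that its lugs mesh with the gaps between the housing's teeth, and press it down past the spring catches until it sits level and fully home on its ledge. Leave the oil bottle, the green tape roll and the aerosol can where they stand.

Things in the scene. Friction and masses are not known exactly. Their poses are not given: they have to be found in the camera images.
- housing: Green round housing, fixed to the bench, 152 mm diameter. Origin: on its axis at the bench top, z up. A round well 80 mm wide has its floor at z 8 mm and rim at z 16 mm; round it is a flat ledge at z 16 mm; on the ledge stand six teeth, z 16 to 24 mm, their inner ends 50 mm from the axis, with gaps along yaw 0, 60, ... 300 degrees from the housing's x axis.
- seat (a point): Point on the housing's axis at the height of the ledge (16 mm above the bench), axes as the housing's. The cover's origin is here when it is home, with a lug in every gap.
- gap (a point): In the housing's gap at yaw 0, at ledge height, 55 mm from the axis. Each gap is 23 mm wide, closed by a wall 60 mm from the axis. At the gaps at 0, 120 and 240 degrees a dark steel block outside (top at 35 mm above the bench) carries a brass spring catch; its round nose (8 mm thick, centre 9 mm above the ledge) stands in to 56 mm from the axis and gives way outward.
- cover: Loose aluminium cover, about 0.16 kg, starting flat on the bench, handle up: disc 96 mm wide, 8 mm thick, six round-ended lugs (18 mm wide, reaching 58 mm from the centre) at yaw 0, 60, ... 300 degrees from its x axis; all six meshing positions serve. Origin: centre of the underside, z up.
- handle (a point): Centre of the top of the cover's black bridge handle, 34 mm above its underside. The bar lies along the cover's x: 56 mm long, 12 mm wide, 12 mm deep, on two posts 42 mm apart. Laid into the teeth the cover stops on the catches, 7 to 10 mm above its seat; some 6 to 15 N down over its centre pushes it past them and they hold it. A sheet holder still in the well keeps it from going home.
- sheet_holder: Gold-coloured spring sheet holder, 16 g, lying in the well of the housing: 65 mm long along its y axis, 12 mm wide and high; its stout body, the part to grasp, reaches from y -15 to +25 mm. Origin: underside, mid-length.
- bin: Open white parts bin, fixed: 114 mm (x) by 193 mm (y), 76 mm high. Origin: centre of the underside, z up. Inside, the floor (3 mm up) spans x -43 to +43 mm and y -79 to +64 mm; the wall at +y is lower (48 mm).
- oil_bottle: Bystander beside the housing: upright cream squeeze bottle with red spout, 52 mm diameter, 140 mm high. Origin: centre of the underside.
- green_tape: Bystander beside the housing: roll of green tape lying flat, 80 mm diameter, 18 mm high. Origin: centre of the underside.
- aerosol: Bystander before the bin: upright spray can with purple cap, 58 mm diameter, 217 mm high. Origin: centre of the underside.

How it is judged:
At the end, for the whole second after the job is handed in: The sheet holder lies in the bin; the cover is meshed and home: its underside within 2.5 mm of the ledge's height, its centre within 5 mm of the housing's axis, tilted less than 0.04 rad; both at rest (z of cover in the frame of seat between -0.0025 and 0.0025 m and horizontal distance between cover and seat below 0.005 m and angle between cover's own z axis and vertical below 0.04 rad and x of sheet_holder in the frame of bin between -0.05 and 0.05 m and y of sheet_holder in the frame of bin between -0.09 and 0.09 m and height (world z) of sheet_holder below 0.05 m and linear speed of each of cover, sheet_holder below 0.02 m/s); the robot touches nothing.
It fails at once if the oil bottle is pushed more than 30 mm or knocked over (distance of oil_bottle from where it was at the start of the episode above 0.03 m or angle between oil_bottle's own z axis and vertical above 0.5 rad).
It fails at once if the green tape roll is pushed more than 30 mm or knocked over (distance of green_tape from where it was at the start of the episode above 0.03 m or angle between green_tape's own z axis and vertical above 0.5 rad).
It fails at once if the aerosol can is pushed more than 30 mm or knocked over (distance of aerosol from where it was at the start of the episode above 0.03 m or angle between aerosol's own z axis and vertical above 0.5 rad).
It also fails if it takes over 61 s, if anything falls off the work surface, if the arm or the gripper's body presses on something with over 40 N, if the wrist force passes 120 N, or if a joint passes its speed limit or range.

ROBOT

A 7-joint arm with a two-finger parallel gripper is mounted at the origin on the work surface; the furniture and walls round the work are solid. World frame = base frame: x ahead of the robot, y to its left, z up, the work surface at z = 0. Lengths are in m, angles in rad, forces in N, time in s.
With the tool pointing down it reaches from about 0.4 to 0.875 m from the base axis. Payload 4.4 kg.
Tool frame: the origin (TCP) lies at the very end of the fingers, on their centre line; the grasp point (between the pads) lies behind it (manip.grip_depth is the z of the grasp point in the tool frame, in m); z points along the fingers, y is the line along which they close (so a half turn about z gives the same grasp; the last joint's range is limited). The gripper opens to 85 mm and grips with 20 to 120 N. Pads are 22 mm wide; open, the fingers measure 114 mm over their backs; the gripper's body (76 mm by 85 mm) begins 54 mm behind the grasp point. The pads swing forward as they close: fully open they stand 13 mm farther back than shut.
Start: joints at [1.072, 0.628, 0.038, 1.517, -0.027, 0.996, -0.02], TCP at [0.273, -0.59, 0.198] pointing down, gripper open.
Joint ranges: [-3.06, 3.06], [-0.37, 2.12], [-1.25, 1.32], [0.18, 2.47], [-1.1, 4.24], [0.23, 1.98], [-2.94, 2.94]. Speed limits (rad/s): [2.57, 2.57, 3.14, 3.14, 3.14, 3.14, 3.14].

INTERFACE

Orientations are given as a unit quaternion [w, x, y, z].
In Python, from plant import manip gives the robot as it stands.
- The arm moves only by the tool send_rows, never from a script. Its argument "targets" is a list of rows, each a list of 7 numbers: the closure, from 0 (fully open) to 1 (shut), then the shift along the tool's x, y, z in mm, then the turn, a rotation vector about the tool's x, y, z in degrees. A call has 1 to 20 rows; each row shifts and turns the commanded pose from where the row before left it, along the tool's axes as they then stand; what a row does not reach is not made up. A row lasts 1/10 s, in which the tool goes at most 50 mm and 8.59 degrees, less where a joint would pass 70% of its speed; a pose out of reach is approached as far as the arm can. A call with a gripper value outside its range is refused whole. The fingers move at their own pace and stop on an object; "squeeze" is the grip in N (left out, the last holds). Time passes only in rows, so rows that do not move let the fingers close. It gives the time, the measured TCP pose, the force, the opening and the grip force at its end, in the units of the state.
- manip.state(): the state, without advancing time (a new reading comes with each control period).
- manip.get_image(name): name is "scene" or "top" or "wrist"; returns the picture (480x640x3 uint8, red, green, blue); there is no depth.
- manip.calibration(name): a dict with "fx", "fy", "cx", "cy" (pixels), "view" (4x4, takes a point from world to camera coordinates). Camera axes: x right, y down, z forward; pixel columns grow to the right and rows downward; lengths in m; the calibration is good to about 2 mm. A picture is of the moment at which its call begins: read the wrist's pose just before it. calibration takes no time and is no camera call; for the wrist camera it gives the pose at the moment of the call.
- manip.sign_off(): hands the job in; it is judged then, once.
The state is a dict: "time_s": time; "joints": joint angles; "qd": joint speeds; "joint_efforts": joint torques, N m; "tool_pos": TCP position; "eef_rot": TCP orientation; "ft_force": force on the tool from outside, world axes, zero at the start; "moment": the same for the moment, N m; "finger_gap": finger opening in m; "finger_force": force on a finger pad.
Only numpy, scipy, OpenCV 4.12 (cv2) and the standard library are available. Lean on these libraries where they do the work, as an engineer would, in place of code of your own. Each camera call takes 0.05 s, during which the arm holds its last target. There are 200 camera calls.

## Working session

There is one attempt and no reset: what is moved stays moved. The work goes in short steps, Python scripts to look and compute and a tool call to move; the robot and the scene stay as the last step left them, time stands still between calls to the robot, and variables do not carry over. Pictures are saved under pics/ and viewed, at most 10 in all, crops included, and the job is handed in when it is done.

Besides the shell and the picture viewer there is one more tool, called after ">>>" as name(argument=value, ...), one argument or row to a line, values as JSON. send_rows: Moves the arm, as the interface text tells. Its arguments: {"type":"object","properties":{"targets":{"type":"array","items":{"type":"array","items":{"type":"number"}}},"squeeze":{"type":"number"}},"required":["targets"]}

```bash
mkdir -p pics; ls; cat > h.py <<'E'
import numpy as np, cv2
from scipy.spatial.transform import Rotation as R
from plant import manip
def grab(n,f=None):
    c=manip.calibration(n); im=np.array(manip.get_image(n))[:,:,::-1].copy()
    if f: cv2.imwrite('pics/'+f,im)
    return im,c
def ray(c,u,v,z):
    V=np.array(c['view']); Rm=V[:3,:3]; o=-Rm.T@V[:3,3]
    d=Rm.T@np.array([(u-c['cx'])/c['fx'],(v-c['cy'])/c['fy'],1]); return o+d*(z-o[2])/d[2]
def proj(c,p):
    V=np.array(c['view']); q=V[:3,:3]@np.array(p)+V[:3,3]; return c['fx']*q[0]/q[2]+c['cx'],c['fy']*q[1]/q[2]+c['cy']
E
python3 - <<'E'
from h import *
s=manip.state()
for k,v in s.items(): print(k,np.round(v,4))
print(manip.grip_depth)
for n in('top','scene'):
    im,c=grab(n,n+'0.png'); print(n,c)
E
```

```text
pics
time_s 0.0
joints [ 1.0722  0.6294  0.0385  1.5184 -0.027   0.9963 -0.02  ]
qd [-0.0011  0.0014 -0.0009  0.0018  0.0002 -0.0001  0.0009]
joint_efforts [-1.10000e-03 -5.63396e+01  1.22620e+00 -1.93443e+01  1.11000e-02
  1.05000e-02  0.00000e+00]
tool_pos [ 0.2723 -0.5894  0.1966]
eef_rot [-9.000e-04  9.767e-01  2.147e-01 -2.000e-04]
ft_force [ 0.3319 -0.2784  0.2733]
moment [0.0007 0.0045 0.0309]
finger_force 0.0
finger_gap 0.0855
-0.0187
top {'fx': 560.0524311120316, 'fy': 560.0524311120316, 'cx': 318.37837774248504, 'cy': 238.4156989751153, 'view': array([[ 1.23325409e-02, -9.99923778e-01,  5.88771610e-04,
        -2.07090720e-02],
       [-9.95378251e-01, -1.23325558e-02, -9.52367889e-02,
         4.30388288e-01],
       [ 9.52367908e-02,  5.88461142e-04, -9.95454473e-01,
         1.24141602e+00],
       [ 0.00000000e+00,  0.00000000e+00,  0.00000000e+00,
         1.00000000e+00]])}
scene {'fx': 542.4970715656538, 'fy': 542.4970715656538, 'cx': 322.1916079357616, 'cy': 247.96839509177025, 'view': array([[ 0.32359337,  0.94614678,  0.00967424, -0.11884198],
       [ 0.7407607 , -0.24696115, -0.62472697, -0.31311455],
       [-0.58869425,  0.2093238 , -0.78078334,  1.68881083],
       [ 0.        ,  0.        ,  0.        ,  1.        ]])}
```

View pics/top0.png

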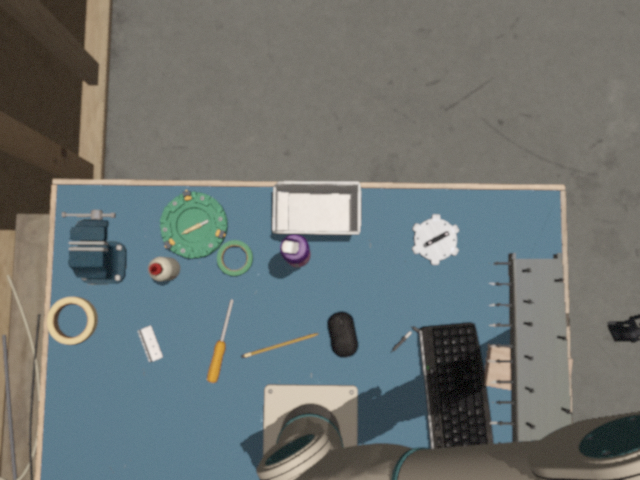

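View pics/scene0.png

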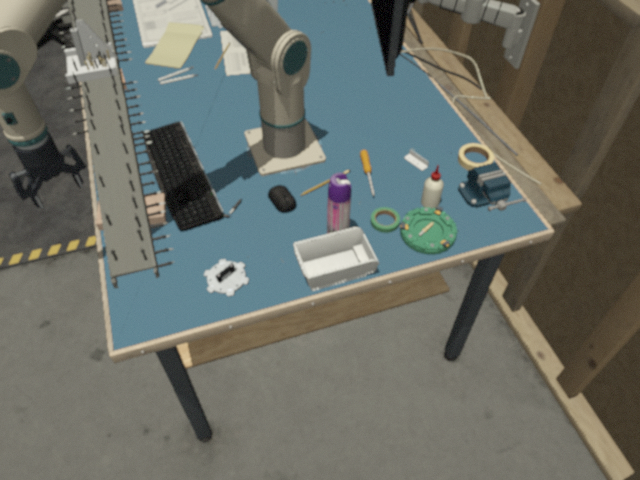

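The top view shows the housing at (193,225) with the holder in its well, the bin at (316,210), the cover at (437,239), the aerosol at (295,250), the tape at (235,258) and the bottle at (163,269). Next I measure them with masks.

```bash
python3 - <<'E'
from h import *
im=cv2.imread('pics/top0.png'); c=manip.calibration('top')
hsv=cv2.cvtColor(im,cv2.COLOR_BGR2HSV)
def big(m,box,z,n=1,fill=False):
    x0,y0,x1,y1=box; k=np.zeros_like(m);k[y0:y1,x0:x1]=m[y0:y1,x0:x1]
    cs,_=cv2.findContours(k,cv2.RETR_EXTERNAL,cv2.CHAIN_APPROX_NONE); cs=sorted(cs,key=cv2.contourArea)[::-1][:n]
    return cs
H,S,V=cv2.split(hsv)
g=((H>60)&(H<90)&(S>80)).astype(np.uint8)
cs=big(g,(150,180,232,265),0)[0]; (u,v),r=cv2.minEnclosingCircle(cs); print('housing',u,v,r,ray(c,u,v,.02)[:2], 'r',r/560*1.2)
t=big(g,(215,238,256,280),0)[0]; (u,v),r=cv2.minEnclosingCircle(t); print('tape',u,v,r,ray(c,u,v,.018)[:2])
# brass/gold
y=((H>12)&(H<32)&(S>60)&(V>100)).astype(np.uint8)
for q in big(y,(155,180,235,265),0,8):
    m=cv2.moments(q); 
    if m['m00']<3: continue
    rr=cv2.minAreaRect(q); print('gold',rr, ray(c,*rr[0],.02)[:2], m['m00'])
w=((S<60)&(V>130)).astype(np.uint8)
q=big(w,(405,205,470,275),0)[0]; (u,v),r=cv2.minEnclosingCircle(q); print('cover',u,v,r,ray(c,u,v,.008)[:2])
p=np.array([ray(c,*a[0],.008)[:2] for a in q]); (cx,cy),rr=cv2.minEnclosingCircle(p.astype(np.float32)); print(cx,cy,rr)
d=p-[cx,cy]; an=np.arctan2(d[:,1],d[:,0]); ra=np.hypot(*d.T); ph=np.angle((ra*np.exp(6j*an)).sum())/6; print('lug phase',np.degrees(ph))
b=((V<70)).astype(np.uint8); q=big(b,(418,222,458,256),0)[0]; rr=cv2.minAreaRect(q); print('handle',rr,ray(c,*rr[0],.034)[:2])
e=cv2.fitLine(q,cv2.DIST_L2,0,.01,.01).ravel(); a0=ray(c,rr[0][0],rr[0][1],.034);a1=ray(c,rr[0][0]+10*e[0],rr[0][1]+10*e[1],.034); d=a1-a0; print('bar ang',np.degrees(np.arctan2(d[1],d[0])))
for n,u,v,z in(('bin corner',273,183,.076),('bin c2',361,183,.076),('bin c3',360,236,.076),('bin c4',272,232,.048),('aero',290,246,.217),('bottle',155,268,.14)): print(n,ray(c,u,v,z)[:2])
cv2.imwrite('pics/t1.png',np.hstack([cv2.resize(im[180:280,145:245],(400,400),interpolation=2),cv2.resize(im[190:290,385:485],(400,400),interpolation=2)]))
E
```

```text
housing 193.23825073242188 225.0486297607422 33.845794677734375 [0.45749491 0.26767379] r 0.07252670288085937
tape 218.375 243.5 6.453054904937744 [0.41654049 0.21002879]
gold ((192.12326049804688, 228.1712188720703), (3.5587055683135986, 16.138315200805664), 65.55604553222656) [0.45036712 0.26995224] 32.5
gold ((187.5, 197.5), (5.0, 7.0), 90.0) [0.5202719  0.28281187] 27.5
gold ((171.5, 241.0), (5.0, 6.0), 0.0) [0.42071578 0.31542227] 22.0
gold ((217.50001525878906, 232.50001525878906), (4.242640495300293, 5.656853675842285), 45.0) [0.44125144 0.21237411] 18.0
gold ((223.75003051757812, 234.75003051757812), (2.1213202476501465, 2.8284268379211426), 45.0) [0.43632447 0.19812955] 4.5
cover 435.40020751953125 238.5218505859375 26.69568634033203 [ 0.43486884 -0.28170924]
0.4341796636581421 -0.2811681926250458 0.06046507880091667
lug phase -1.567381059196544
handle ((437.800048828125, 237.59999084472656), (1.7888541221618652, 11.627553939819336), 63.43495178222656) [ 0.43445025 -0.28163388]
bar ang -61.001550967903725
bin corner [0.54511551 0.08473135]
bin c2 [ 0.54749745 -0.10660164]
bin c3 [ 0.43164599 -0.10503585]
bin c4 [0.44093612 0.08709121]
aero [0.3966863  0.03818729]
bottle [0.3547983  0.31517471]
```

View pics/t1.png

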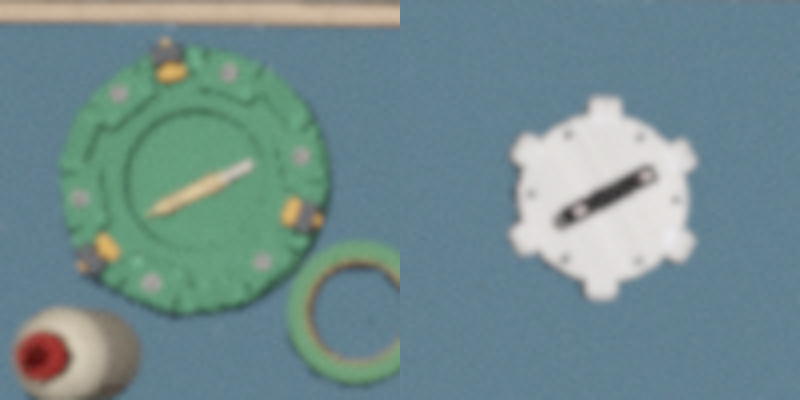

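Close-up: the three brass catches at crop px (172,70), (105,247) and (298,212) put the housing yaw near 13°. The holder's axis is at about 115°, with its silver end to the upper right. The cover bar is at about -61°. I'll write a row helper and fly over the cover to the housing.

```bash
cat >> h.py <<'E'
def yaw(q): 
    m=R.from_quat(q,scalar_first=True).as_matrix(); return np.degrees(np.arctan2(m[1,0],m[0,0])), np.degrees(np.arccos(-m[2,2]))
def plan(wps,clo,step=45):
    "wps: (x,y,z,yaw deg) tool-down; prints rows in tool axes, by rounding along the way"
    s=manip.state(); p=np.array(s['tool_pos']); y=yaw(s['eef_rot'])[0]; tot=0
    for w in wps:
        w=np.array(w,float); dy=(w[3]-y+180)%360-180
        n=int(max(1,np.ceil(np.linalg.norm(w[:3]-p)*1000/step-.05),np.ceil(abs(dy)/8.5-.01))); p0=p.copy();y0=y; rows=[]
        for i in range(1,n+1):
            d=(p0+(w[:3]-p0)*i/n-p)*1000; a=np.radians(y); ca,sa=np.cos(a),np.sin(a)
            t=np.round([d@[ca,sa,0],d@[sa,-ca,0],-d[2]],1); dz=round(y0+dy*i/n-y,1)
            rows.append([clo,*t.tolist(),0,0,-dz]); p=p+(t[0]*np.array([ca,sa,0])+t[1]*np.array([sa,-ca,0])-t[2]*np.array([0,0,1]))/1000; y+=dz
        print(n,str(rows).replace(' ',''))
def st():
    s=manip.state(); print('t',s['time_s'],'p',np.round(s['tool_pos'],4),'yaw,tilt',np.round(yaw(s['eef_rot']),2),'F',np.round(s['ft_force'],1),'gap',round(s['finger_gap'],4),'ff',round(s['finger_force'],1),'j',np.round(s['joints'],2))
E
python3 - <<'E'
from h import *
plan([(.272,-.589,.29,32),(.44,-.28,.29,57),(.5,-.0,.29,86),(.457,.268,.29,115)],0)
E
```

```text
3 [[0,-0.0,-0.2,-31.1,0,0,np.float64(-2.4)],[0,-0.1,-0.2,-31.1,0,0,np.float64(-2.4)],[0,0.0,-0.2,-31.1,0,0,np.float64(-2.4)]]
8 [[0,38.3,-21.6,-0.0,0,0,np.float64(-3.1)],[0,39.4,-19.6,-0.0,0,0,np.float64(-3.2)],[0,40.4,-17.3,-0.0,0,0,np.float64(-3.1)],[0,41.3,-15.1,-0.0,0,0,np.float64(-3.1)],[0,42.0,-12.8,-0.0,0,0,np.float64(-3.1)],[0,42.7,-10.5,-0.0,0,0,np.float64(-3.2)],[0,43.2,-8.2,-0.0,0,0,np.float64(-3.1)],[0,43.6,-5.8,-0.0,0,0,np.float64(-3.1)]]
7 [[0,38.2,-14.6,-0.0,0,0,np.float64(-4.1)],[0,39.2,-11.8,-0.0,0,0,np.float64(-4.2)],[0,39.9,-8.9,-0.0,0,0,np.float64(-4.1)],[0,40.5,-6.1,-0.0,0,0,np.float64(-4.2)],[0,40.7,-3.1,-0.0,0,0,np.float64(-4.1)],[0,41.0,-0.1,-0.0,0,0,np.float64(-4.2)],[0,40.8,2.9,-0.0,0,0,np.float64(-4.1)]]
6 [[0,44.1,-10.3,-0.0,0,0,np.float64(-4.8)],[0,44.7,-6.5,-0.0,0,0,np.float64(-4.9)],[0,45.2,-2.7,-0.0,0,0,np.float64(-4.8)],[0,45.2,1.0,-0.0,0,0,np.float64(-4.8)],[0,45.0,4.9,-0.0,0,0,np.float64(-4.9)],[0,44.3,8.7,-0.0,0,0,np.float64(-4.8)]]
```

>>> send_rows(
  targets=[
    [0, 0, 0, -31, 0, 0, -2.4],
    [0, 0, 0, -31, 0, 0, -2.4],
    [0, 0, 0, -31, 0, 0, -2.4],
    [0, 38, -22, 0, 0, 0, -3.1],
    [0, 39, -20, 0, 0, 0, -3.2],
    [0, 40, -17, 0, 0, 0, -3.1],
    [0, 41, -15, 0, 0, 0, -3.1],
    [0, 42, -13, 0, 0, 0, -3.1],
    [0, 43, -10, 0, 0, 0, -3.2],
    [0, 43, -8, 0, 0, 0, -3.1],
    [0, 44, -6, 0, 0, 0, -3.1],
    [0, 0, 0, 0, 0, 0, 0],
    [0, 0, 0, 0, 0, 0, 0],
  ],
)

```text
time_s: 1.4
tool_pos: [0.4401, -0.2803, 0.2903]
eef_rot: [-0.0, 0.878, 0.478, -0.0]
ft_force: [-0.6, -1.0, 0.0]
finger_gap: 0.0858
finger_force: 0.0
```

```bash
sed -i 's/dz=round(y0+dy\*i\/n-y,1)/dz=float(round(y0+dy*i\/n-y,1))/' h.py; python3 - <<'E'
from h import *
st(); im,c=grab('wrist','w1.png')
np.savez('w1.npz',**{k:np.array(v) for k,v in c.items()})
print(proj(c,(.434,-.281,.01)))
plan([(.5,-.0,.29,86),(.457,.268,.29,115)],0)
E
```

```text
t 1.4 p [ 0.4401 -0.2803  0.2903] yaw,tilt [5.714e+01 4.000e-02] F [-0.6 -1.   0. ] gap 0.0858 ff 0.0 j [ 0.64  0.35 -0.17  1.74  0.07  1.06 -0.13]
(np.float64(315.907319083709), np.float64(192.30877333087227))
7 [[0,38.5,-14.7,0.0,0,0,-4.1],[0,39.4,-11.9,0.1,0,0,-4.2],[0,40.2,-8.9,0.0,0,0,-4.1],[0,40.7,-6.1,0.1,0,0,-4.2],[0,41.1,-3.1,0.0,0,0,-4.1],[0,41.2,-0.1,0.0,0,0,-4.2],[0,41.1,2.9,0.1,0,0,-4.1]]
6 [[0,44.0,-10.3,-0.0,0,0,-4.8],[0,44.8,-6.5,-0.0,0,0,-4.9],[0,45.2,-2.8,-0.0,0,0,-4.8],[0,45.2,1.1,-0.0,0,0,-4.9],[0,44.9,4.9,-0.0,0,0,-4.8],[0,44.4,8.7,-0.0,0,0,-4.8]]
```

View pics/w1.png

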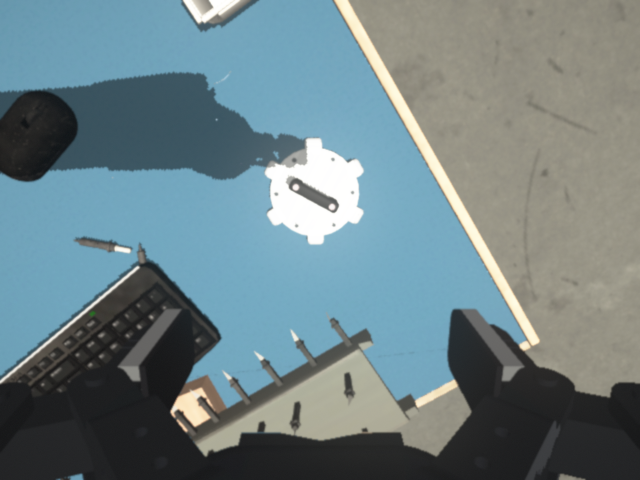

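The wrist view shows the cover at (315,192), which agrees with the top camera, and the bar from (290,182) to (338,208). On to the housing.

>>> send_rows(
  targets=[
    [0, 38, -15, 0, 0, 0, -4.1],
    [0, 39, -12, 0, 0, 0, -4.2],
    [0, 40, -9, 0, 0, 0, -4.1],
    [0, 41, -6, 0, 0, 0, -4.2],
    [0, 41, -3, 0, 0, 0, -4.1],
    [0, 41, 0, 0, 0, 0, -4.2],
    [0, 41, 3, 0, 0, 0, -4.1],
    [0, 44, -10, 0, 0, 0, -4.8],
    [0, 45, -7, 0, 0, 0, -4.9],
    [0, 45, -3, 0, 0, 0, -4.8],
    [0, 45, 1, 0, 0, 0, -4.9],
    [0, 45, 5, 0, 0, 0, -4.8],
    [0, 44, 9, 0, 0, 0, -4.8],
    [0, 0, 0, 0, 0, 0, 0],
    [0, 0, 0, 0, 0, 0, 0],
  ],
)

```text
time_s: 2.95
tool_pos: [0.4573, 0.2664, 0.29]
eef_rot: [0.0, 0.538, 0.843, -0.001]
ft_force: [0.7, -0.9, -0.1]
finger_gap: 0.085
finger_force: 0.0
```

```bash
python3 - <<'E'
from h import *
st(); im,c=grab('wrist','w2.png')
np.savez('w2.npz',**{k:np.array(v) for k,v in c.items()})
print(proj(c,(.457,.268,.016)),proj(c,(.45,.27,.014)))
# cover from w1
w=cv2.imread('pics/w1.png'); k=np.load('w1.npz'); H,S,V=cv2.split(cv2.cvtColor(w,cv2.COLOR_BGR2HSV))
m=((V<90)).astype(np.uint8); x=np.zeros_like(m); x[172:216,283:345]=m[172:216,283:345]
cs,_=cv2.findContours(x,cv2.RETR_EXTERNAL,cv2.CHAIN_APPROX_NONE); q=max(cs,key=cv2.contourArea)
P=np.array([ray(k,*a[0],.034)[:2] for a in q]).astype(np.float32); print('bar',cv2.minAreaRect(P), cv2.fitLine(P,2,0,.01,.01).ravel())
E
```

```text
t 2.95 p [0.4573 0.2664 0.29  ] yaw,tilt [1.1494e+02 6.0000e-02] F [ 0.7 -0.9 -0.1] gap 0.085 ff 0.0 j [-0.18  0.4  -0.58  1.71  0.24  1.1  -0.39]
(np.float64(321.993627452129), np.float64(188.11886572816712)) (np.float64(316.78562642493955), np.float64(183.3456375112094))
bar ((0.42711102962493896, -0.25822052359580994), (0.000906136934645474, 0.005387363024055958), 30.46052360534668) [ 0.5839521  -0.8117881   0.42708287 -0.2580831 ]
```

View pics/w2.png

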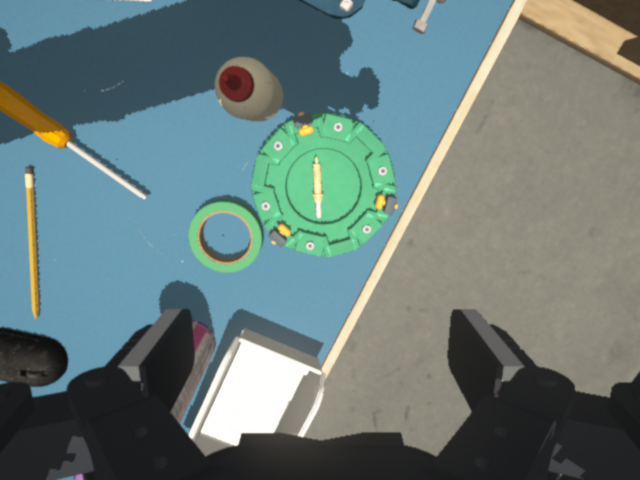

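The housing is at about (323,185). The holder is nearly vertical, from (317,156) to (319,218), gold body up and silver rod down, so it lines up with tool x. I refine by mask and plan the descent.

```bash
python3 - <<'E'
from h import *
w=cv2.imread('pics/w2.png'); k=np.load('w2.npz'); H,S,V=cv2.split(cv2.cvtColor(w,cv2.COLOR_BGR2HSV))
def blobs(m,b):
    x=np.zeros(m.shape,np.uint8); x[b[1]:b[3],b[0]:b[2]]=m[b[1]:b[3],b[0]:b[2]]
    cs,_=cv2.findContours(x,cv2.RETR_EXTERNAL,cv2.CHAIN_APPROX_NONE); return sorted(cs,key=cv2.contourArea)[::-1]
ng=~((H>55)&(H<95)&(S>70))
q=blobs(ng,(300,150,338,222))[0]; P=np.array([ray(k,*a[0],.014)[:2] for a in q]).astype(np.float32)
(cc,sz,an)=cv2.minAreaRect(P); e=cv2.fitLine(P,2,0,.01,.01).ravel(); ps=np.degrees(np.arctan2(e[1],e[0])); print('holder',cc,sz,ps, cv2.boundingRect(q))
for y in range(154,222,3): 
    xs=[a[0][0] for a in q if abs(a[0][1]-y)<=1]
    if xs: print(y,max(xs)-min(xs)+1,end=' | ')
g=(~ng)
q=blobs(g,(245,105,405,262))[0]; hull=cv2.convexHull(q)
for z in(.016,.02,.024):
    P=np.array([ray(k,*a[0],z)[:2] for a in q]).astype(np.float32);print('\nhousing',z,cv2.minEnclosingCircle(P),cv2.fitEllipse(cv2.convexHull(P))[:2])
gold=(H>12)&(H<32)&(S>110)&(V>100)
for b in((295,118,318,140),(370,190,400,212),(270,222,295,246)):
    q=blobs(gold,b)[0]; M=cv2.moments(q); u,v=M['m10']/M['m00'],M['m01']/M['m00']; print('catch',u,v,ray(k,u,v,.029)[:2])
# well rim: white screws on tooth tops
wh=(S<70)&(V>170)
for q in blobs(wh,(250,110,400,256))[:9]:
    (u,v),r=cv2.minEnclosingCircle(q)
    if r<5: print('screw',u,v,ray(k,u,v,.024)[:2])
E
```

```text
holder (0.4526011645793915, 0.26623639464378357) (0.011707938276231289, 0.06577476859092712) -62.78098 (312, 156, 12, 63)
157 3 | 160 4 | 163 8 | 166 9 | 169 8 | 172 8 | 175 9 | 178 9 | 181 9 | 184 9 | 187 9 | 190 9 | 193 12 | 196 12 | 199 9 | 202 8 | 205 6 | 208 7 | 211 7 | 214 6 | 217 6 | 
housing 0.016 ((0.45016905665397644, 0.24949070811271667), 0.09773582965135574) ((0.4540868401527405, 0.25574812293052673), (0.15088596940040588, 0.1893416792154312))

housing 0.02 ((0.44998279213905334, 0.25017881393432617), 0.09686748683452606) ((0.45331695675849915, 0.2562435567378998), (0.1500094085931778, 0.1870918869972229))

housing 0.024 ((0.4497966170310974, 0.2508668899536133), 0.09599915891885757) ((0.4533955752849579, 0.2558209300041199), (0.14949651062488556, 0.18658970296382904))
catch 305.69934640522877 129.92156862745097 [0.41724951 0.31517937]
catch 379.97875816993457 201.38398692810455 [0.51629634 0.28250867]
catch 283.7278911564626 229.77210884353738 [0.43823319 0.21289807]
screw 337.8953552246094 126.5465087890625 [0.44489885 0.3315488 ]
screw 277.5769348144531 145.57691955566406 [0.39767386 0.28915949]
screw 382.0714416503906 170.35714721679688 [0.50461626 0.31153724]
screw 265.3888854980469 205.5 [0.41042386 0.22747956]
screw 366.3333435058594 228.6666717529297 [0.51748432 0.2497604 ]
screw 309.5 245.5 [0.4704293  0.20733498]
```

Screws and catches agree: housing centre (0.4575, 0.2698), yaw 12°, cover height and radii consistent. Holder centre is (0.4526, 0.2662), +y at yaw 117°, so I grasp at (0.4503, 0.2707).

```bash
python3 - <<'E'
from h import *
plan([(.4503,.2707,.09,117)],.6)
E
```

```text
5 [[0.6,1.6,-0.9,40.0,0,0,-0.4],[0.6,1.7,-0.8,40.0,0,0,-0.5],[0.6,1.6,-0.9,40.0,0,0,-0.4],[0.6,1.7,-0.8,40.0,0,0,-0.4],[0.6,1.6,-0.8,40.0,0,0,-0.5]]
```

>>> send_rows(
  targets=[
    [0.6, 1.6, -0.9, 40, 0, 0, -0.4],
    [0.6, 1.7, -0.8, 40, 0, 0, -0.5],
    [0.6, 1.6, -0.9, 40, 0, 0, -0.4],
    [0.6, 1.7, -0.8, 40, 0, 0, -0.4],
    [0.6, 1.6, -0.8, 40, 0, 0, -0.5],
    [0.6, 0, 0, 0, 0, 0, 0],
    [0.6, 0, 0, 0, 0, 0, 0],
  ],
)

```text
time_s: 3.7
tool_pos: [0.4503, 0.2711, 0.0908]
eef_rot: [0.0, 0.522, 0.853, -0.001]
ft_force: [0.7, 0.4, -0.4]
finger_gap: 0.0341
finger_force: 0.0
```

```bash
python3 - <<'E'
from h import *
st(); im,c=grab('wrist','w3.png')
np.savez('w3.npz',**{k:np.array(v) for k,v in c.items()})
print(proj(c,(.4503,.2707,.014)))
plan([(.4503,.2707,.04,117),(.4503,.2707,.010,117)],.6,30)
E
```

```text
t 3.7 p [0.4503 0.2711 0.0908] yaw,tilt [1.1703e+02 8.0000e-02] F [ 0.7  0.4 -0.4] gap 0.0341 ff 0.0 j [-0.29  0.64 -0.45  1.96  0.45  0.65 -0.57]
(np.float64(321.3359392033778), np.float64(237.83626318226047))
2 [[0.6,-0.5,-0.7,26.0,0,0,0.0],[0.6,-0.5,-0.7,26.0,0,0,0.1]]
1 [[0.6,0.0,0.0,30.0,0,0,-0.0]]
```

View pics/w3.png

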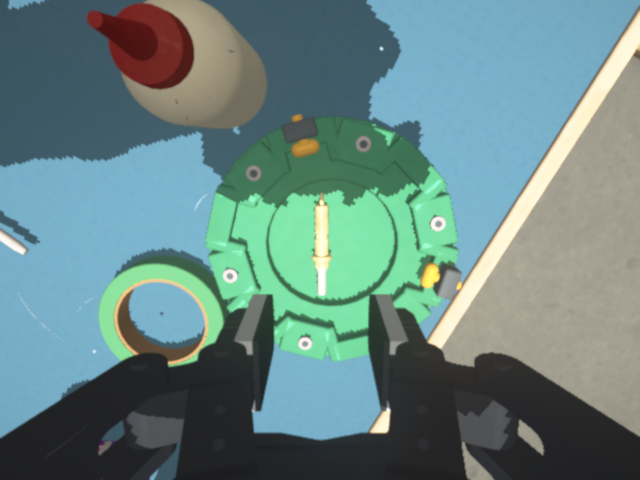

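Holder body at x=321, v 197–268, centred between the fingers and vertical. Descend and grip.

>>> send_rows(
  targets=[
    [0.6, 0, 0, 26, 0, 0, 0],
    [0.6, 1, 0, 26, 0, 0, 0],
    [0.6, 0, 0, 15, 0, 0, 0],
    [0.6, 0, 0, 12, 0, 0, 0],
    [0.6, 0, 0, 0, 0, 0, 0],
    [1, 0, 0, 0, 0, 0, 0],
    [1, 0, 0, 0, 0, 0, 0],
    [1, 0, 0, 0, 0, 0, 0],
    [1, 0, 0, 0, 0, 0, 0],
    [1, 0, 0, 0, 0, 0, 0],
    [1, 0, 0, 0, 0, 0, 0],
  ],
  squeeze=30,
)

```text
time_s: 4.85
tool_pos: [0.449, 0.2736, 0.0116]
eef_rot: [0.0, 0.521, 0.854, 0.0]
ft_force: [0.0, -0.6, 0.2]
finger_gap: 0.0002
finger_force: 0.0
```

The fingers shut on nothing. I'll look.

```bash
python3 - <<'E'
from h import *
st(); im,c=grab('wrist','w4.png')
np.savez('w4.npz',**{k:np.array(v) for k,v in c.items()})
print(proj(c,(.4503,.2707,.014)))
E
```

```text
t 4.85 p [0.449  0.2736 0.0116] yaw,tilt [1.172e+02 1.000e-02] F [ 0.  -0.6  0.2] gap 0.0002 ff 0.0 j [-0.37  0.76 -0.35  2.    0.55  0.47 -0.65]
(np.float64(321.09987211639935), np.float64(290.8934706909572))
```

View pics/w4.png

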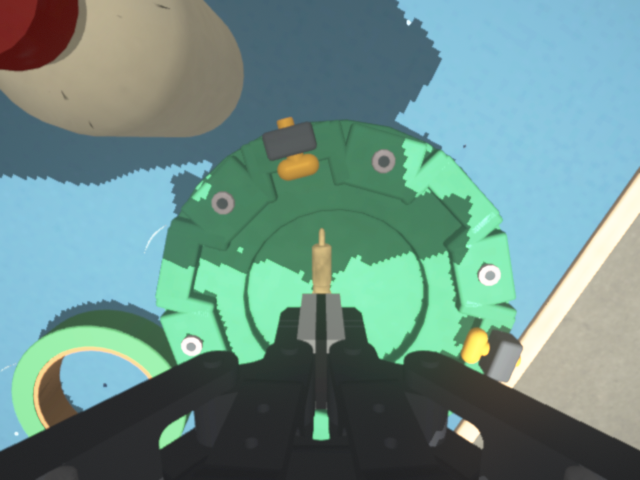

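```bash
python3 - <<'E'
from h import *
k=np.load('w4.npz'); k3=np.load('w3.npz')
print('tip now',ray(k,321,230,.014)[:2],'body front',ray(k,321,246,.014)[:2]); print('w3 tip,bodyfront,collar,rodend',[ray(k3,321,v,.014)[:2].round(4) for v in(193,200,268,296)])
s=manip.state(); print(proj(k,s['tool_pos']))
im,c=grab('scene','s1.png'); x=proj(c,(.4575,.2698,.016)); print(x); u,v=map(int,x)
cv2.imwrite('pics/s1c.png',cv2.resize(im[v-60:v+50,u-70:u+70],None,fx=5,fy=5,interpolation=2))
E
```

```text
tip now [0.43781292 0.29491069] body front [0.44098848 0.28872957]
w3 tip,bodyfront,collar,rodend [array([0.4376, 0.2952]), array([0.4395, 0.2914]), array([0.459 , 0.2533]), array([0.4675, 0.2365])]
(np.float64(321.5068115908298), np.float64(282.02055301995387))
(np.float64(427.70098536877924), np.float64(229.12150543260952))
```

View pics/s1c.png

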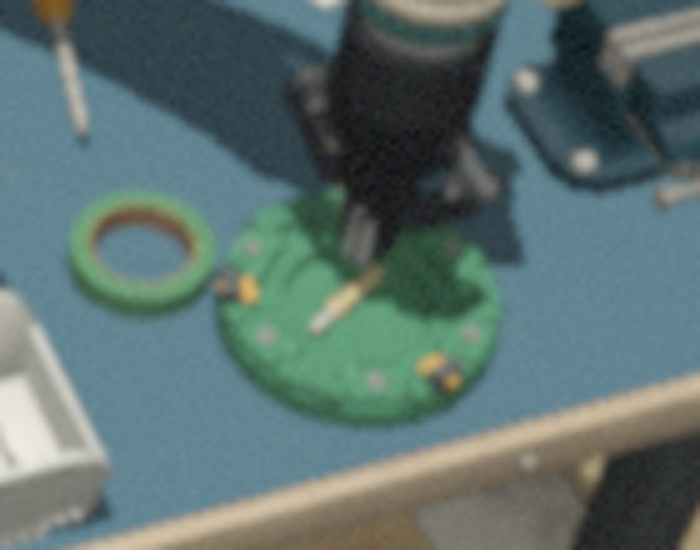

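The holder hasn't moved, and the fingertips appear about 11 px lower in the picture than the TCP projects, so the pads closed above it. I'll work out the height of the tips.

```bash
python3 - <<'E'
from h import *
k=np.load('w4.npz'); s=manip.state(); m=R.from_quat(s['eef_rot'],scalar_first=True).as_matrix(); p=np.array(s['tool_pos'])
for h in(0,5,10,15,20,30): print(h,[np.round(proj(k,p+m@np.array([x,0,-h])/1000),0) for x in(-11,0,11)])
im=cv2.imread('pics/w4.png'); print(im[285:350:5,320].tolist())
E
```

```text
0 [array([321., 305.]), array([321., 282.]), array([321., 258.])]
5 [array([321., 310.]), array([321., 286.]), array([321., 262.])]
10 [array([321., 315.]), array([321., 291.]), array([321., 265.])]
15 [array([321., 320.]), array([321., 295.]), array([321., 269.])]
20 [array([321., 326.]), array([321., 300.]), array([321., 274.])]
30 [array([321., 338.]), array([321., 311.]), array([321., 283.])]
[[123, 175, 197], [134, 193, 217], [53, 66, 51], [51, 63, 47], [51, 63, 47], [50, 62, 47], [50, 60, 46], [48, 58, 45], [49, 58, 45], [48, 57, 45], [48, 56, 45], [55, 62, 53], [56, 62, 55]]
```

```bash
python3 - <<'E'
from h import *
k=np.load('w4.npz'); c=manip.calibration('scene'); s=manip.state(); p=np.array(s['tool_pos']); m=R.from_quat(s['eef_rot'],scalar_first=True).as_matrix()
f=lambda q: ((np.array(proj(c,q))-[357,169])*5).round()
print('crop px TCP',f(p),[ (h,x,f(p+m@np.array([x,0,-h])/1000)) for h in(0,10,20,30) for x in(-11,0,11)])
print('holder tip,rodend',f((.4376,.2952,.014)),f((.4675,.2365,.014)))
V=np.array(c['view']); print('cam',-V[:3,:3].T@V[:3,3]); V=k['view']; print('wcam in tool',m.T@(-V[:3,:3].T@V[:3,3]-p), m.T@V[:3,:3].T)
E
```

```text
crop px TCP [352. 293.] [(0, -11, array([339., 304.])), (0, 0, array([352., 293.])), (0, 11, array([364., 282.])), (10, -11, array([342., 292.])), (10, 0, array([355., 281.])), (10, 11, array([367., 270.])), (20, -11, array([345., 280.])), (20, 0, array([358., 269.])), (20, 11, array([370., 258.])), (30, -11, array([348., 267.])), (30, 0, array([361., 256.])), (30, 11, array([373., 245.]))]
holder tip,rodend [379. 266.] [305. 331.]
cam [ 1.26459265 -0.31839347  1.12413397]
wcam in tool [ 6.65522522e-02 -8.55904625e-05 -1.75890364e-01] [[-3.36533451e-04 -9.63772591e-01 -2.66725101e-01]
 [ 9.99999175e-01  6.23691784e-06 -1.28425912e-03]
 [ 1.23939729e-03 -2.66725313e-01  9.63771794e-01]]
```

Both views place the shut fingertips well above the nominal TCP. I'll open part-way and go down in small steps, watching the force.

>>> send_rows(
  targets=[
    [0.65, 0, 0, 0, 0, 0, 0],
    [0.65, 0, 0, 0, 0, 0, 0],
    [0.65, -2, 0, 0, 0, 0, 0],
    [0.65, 0, 0, 3, 0, 0, 0],
    [0.65, 0, 0, 3, 0, 0, 0],
    [0.65, 0, 0, 0, 0, 0, 0],
  ],
)

```text
time_s: 5.55
tool_pos: [0.4496, 0.2716, 0.005]
eef_rot: [-0.0, 0.521, 0.854, -0.0]
ft_force: [0.7, 0.6, -0.1]
finger_gap: 0.0298
finger_force: 0.0
```

>>> send_rows(
  targets=[
    [0.65, 0, 0, 3, 0, 0, 0],
    [0.65, 0, 0, 3, 0, 0, 0],
    [0.65, 0, 0, 2, 0, 0, 0],
    [0.65, 0, 0, 0, 0, 0, 0],
  ],
)

```text
time_s: 5.95
tool_pos: [0.4497, 0.2717, -0.0028]
eef_rot: [-0.0, 0.521, 0.854, -0.0]
ft_force: [0.0, -0.2, 0.4]
finger_gap: 0.03
finger_force: 0.0
```

>>> send_rows(
  targets=[
    [0.65, 0, 0, 3, 0, 0, 0],
    [0.65, 0, 0, 3, 0, 0, 0],
    [0.65, 0, 0, 2, 0, 0, 0],
    [0.65, 0, 0, 0, 0, 0, 0],
  ],
)

```text
time_s: 6.35
tool_pos: [0.4497, 0.2717, -0.0108]
eef_rot: [-0.0, 0.521, 0.854, -0.0]
ft_force: [-0.3, 0.1, -0.6]
finger_gap: 0.0295
finger_force: 0.0
```

>>> send_rows(
  targets=[
    [0.65, 0, 0, 2, 0, 0, 0],
    [0.65, 0, 0, 2, 0, 0, 0],
    [0.65, 0, 0, 2, 0, 0, 0],
    [0.65, 0, 0, 0, 0, 0, 0],
  ],
)

```text
time_s: 6.75
tool_pos: [0.4497, 0.2717, -0.0168]
eef_rot: [-0.0, 0.521, 0.854, -0.0]
ft_force: [-0.1, 0.9, 0.0]
finger_gap: 0.0298
finger_force: 0.0
```

>>> send_rows(
  targets=[
    [1, 0, 0, 0, 0, 0, 0],
    [1, 0, 0, 0, 0, 0, 0],
    [1, 0, 0, 0, 0, 0, 0],
    [1, 0, 0, 0, 0, 0, 0],
    [1, 0, 0, 0, 0, 0, 0],
  ],
  squeeze=30,
)

```text
time_s: 7.25
tool_pos: [0.4499, 0.2719, -0.0164]
eef_rot: [0.0, 0.521, 0.854, 0.0]
ft_force: [0.2, 0.3, 1.2]
finger_gap: 0.0105
finger_force: 29.4
```

```bash
python3 - <<'E'
from h import *
st(); im,c=grab('wrist','w5.png')
np.savez('w5.npz',**{k:np.array(v) for k,v in c.items()})
E
```

```text
t 7.25 p [ 0.4499  0.2719 -0.0164] yaw,tilt [1.172e+02 1.000e-02] F [0.2 0.3 1.2] gap 0.0105 ff 29.4 j [-0.4   0.81 -0.31  2.01  0.58  0.41 -0.68]
```

Gripped: gap 10.5 mm at 29 N, so the real fingertips sit about 25 mm above the nominal TCP, and I'll carry that offset. Next I lift and go to the bin.

```bash
python3 - <<'E'
from h import *
plan([(.4499,.2719,.235,117),(.495,-.04,.235,88),(.495,-.04,.02,88)],1,48)
E
```

```text
6 [[1,0.0,0.0,-41.9,0,0,0.0],[1,0.0,0.0,-41.9,0,0,0.1],[1,0.0,0.0,-41.9,0,0,-0.0],[1,0.0,0.0,-41.9,0,0,0.0],[1,0.0,0.0,-41.9,0,0,0.1],[1,0.0,0.0,-41.9,0,0,-0.0]]
7 [[1,-42.6,-14.5,0.0,0,0,4.1],[1,-43.6,-11.4,0.0,0,0,4.2],[1,-44.2,-8.2,0.0,0,0,4.1],[1,-44.8,-5.0,0.0,0,0,4.2],[1,-44.9,-1.7,0.0,0,0,4.1],[1,-45.0,1.5,0.0,0,0,4.2],[1,-44.8,4.9,0.0,0,0,4.1]]
5 [[1,0.0,-0.0,43.0,0,0,-0.0],[1,0.0,-0.0,43.0,0,0,-0.0],[1,0.0,-0.0,43.0,0,0,-0.0],[1,0.0,-0.0,43.0,0,0,-0.0],[1,0.0,-0.0,43.0,0,0,-0.0]]
```

>>> send_rows(
  targets=[
    [1, 0, 0, -15, 0, 0, 0],
    [1, 0, 0, -36, 0, 0, 0],
    [1, 0, 0, -50, 0, 0, 0],
    [1, 0, 0, -50, 0, 0, 0],
    [1, 0, 0, -50, 0, 0, 0],
    [1, 0, 0, -50, 0, 0, 0],
    [1, -43, -14, 0, 0, 0, 4.1],
    [1, -44, -11, 0, 0, 0, 4.2],
    [1, -44, -8, 0, 0, 0, 4.1],
    [1, -45, -5, 0, 0, 0, 4.2],
    [1, -45, -2, 0, 0, 0, 4.1],
    [1, -45, 2, 0, 0, 0, 4.2],
    [1, -45, 5, 0, 0, 0, 4.1],
    [1, 0, 0, 0, 0, 0, 0],
    [1, 0, 0, 0, 0, 0, 0],
  ],
)

```text
time_s: 8.8
tool_pos: [0.4975, -0.0415, 0.2343]
eef_rot: [-0.0, 0.719, 0.695, -0.0]
ft_force: [0.2, 0.0, -0.4]
finger_gap: 0.0104
finger_force: 29.3
```

>>> send_rows(
  targets=[
    [1, -2, 0, 45, 0, 0, 0],
    [1, 0, -4, 45, 0, 0, 0],
    [1, 0, 0, 45, 0, 0, 0],
    [1, 0, 0, 45, 0, 0, 0],
    [1, 0, 0, 42, 0, 0, 0],
    [1, 0, 0, 0, 0, 0, 0],
    [1, 0, 0, 0, 0, 0, 0],
    [0.7, 0, 0, 0, 0, 0, 0],
    [0.7, 0, 0, 0, 0, 0, 0],
    [0.7, 0, 0, 0, 0, 0, 0],
    [0.7, 0, 0, -45, 0, 0, 0],
    [0.7, 0, 0, -45, 0, 0, 0],
    [0.4, 0, 0, -45, 0, 0, 0],
    [0, 0, 0, -45, 0, 0, 0],
    [0, 0, 0, -45, 0, 0, 0],
    [0, 0, 0, 0, 0, 0, 0],
  ],
)

```text
time_s: 10.4
tool_pos: [0.4979, -0.0422, 0.2445]
eef_rot: [0.005, 0.718, 0.696, 0.004]
ft_force: [0.6, 0.6, 0.0]
finger_gap: 0.0817
finger_force: 0.0
```

```bash
python3 - <<'E'
from h import *
st(); im,c=grab('wrist','w6.png'); np.savez('w6.npz',**{k:np.array(v) for k,v in c.items()})
H,S,V=cv2.split(cv2.cvtColor(im,cv2.COLOR_BGR2HSV)); g=((H>12)&(H<32)&(S>60)&(V>100)).astype(np.uint8)
cs,_=cv2.findContours(g,0,1)
for q in sorted(cs,key=cv2.contourArea)[::-1][:4]:
    r=cv2.minAreaRect(q); print(r, ray(c,*r[0],.01)[:2])
# cover bar re-measure from w1, mask white cover region
w=cv2.imread('pics/w1.png'); k=np.load('w1.npz'); S2,V2=cv2.split(cv2.cvtColor(w,cv2.COLOR_BGR2HSV))[1:]
b=np.zeros(V2.shape,np.uint8); b[176:214,286:342]=(V2<120)[176:214,286:342]&(S2<110)[176:214,286:342]
cs,_=cv2.findContours(b,0,1)
for q in sorted(cs,key=cv2.contourArea)[::-1][:3]:
    P=np.array([ray(k,*a[0],.034)[:2] for a in q]).astype(np.float32); r=cv2.minAreaRect(P); e=cv2.fitLine(P,2,0,.01,.01).ravel(); print('bar',r,np.degrees(np.arctan2(e[1],e[0])),cv2.boundingRect(q))
wh=np.zeros_like(b); wh[130:250,260:370]=((V2>200)&(S2<60))[130:250,260:370]
cs,_=cv2.findContours(wh,0,1); q=max(cs,key=cv2.contourArea); P=np.array([ray(k,*a[0],.008)[:2] for a in q]).astype(np.float32); print('cover',cv2.minEnclosingCircle(P))
plan([(.434,-.281,.19,118.5)],0)
E
```

```text
t 10.4 p [ 0.4979 -0.0422  0.2445] yaw,tilt [88.16  0.79] F [0.6 0.6 0. ] gap 0.0817 ff 0.0 j [ 0.35  0.38 -0.45  1.87  0.2   0.93 -0.22]
((376.9999694824219, 215.99996948242188), (11.999998092651367, 431.99993896484375), 0.0) [ 0.55553873 -0.06456072]
((316.0, 192.0), (48.0, 10.0), 90.0) [ 0.49655372 -0.03886117]
((10.227766036987305, 152.43275451660156), (56.30875015258789, 7.917690753936768), 62.241458892822266) [0.21280576 0.00797279]
bar ((0.43318450450897217, -0.27901870012283325), (0.012027634307742119, 0.05386130139231682), 28.376338958740234) -61.869606 (290, 179, 48, 33)
cover ((0.43201568722724915, -0.2811933159828186), 0.05826442688703537)
6 [[0,-40.1,-9.0,8.6,0,0,-5.1],[0,-39.0,-12.6,8.6,0,0,-5.0],[0,-37.9,-15.9,8.6,0,0,-5.1],[0,-36.3,-19.2,8.6,0,0,-5.0],[0,-34.4,-22.3,8.6,0,0,-5.1],[0,-32.4,-25.3,8.6,0,0,-5.0]]
```

The gold blob shows the holder in the bin at (0.497, -0.039). Cover: centre (0.433, -0.280), bar at 118.3°, 12×54 mm, which matches the given size. Moving above it.

>>> send_rows(
  targets=[
    [0.4, -40, -9, 20, 0, 0, -5.1],
    [0.4, -39, -13, 20, 0, 0, -5],
    [0.4, -38, -16, 20, 0, 0, -5],
    [0.4, -36, -19, 20, 0, 0, -5],
    [0.4, -34, -22, 20, 0, 0, -5],
    [0.4, -32, -25, 20, 0, 0, -5],
    [0.4, 0, 0, 20, 0, 0, 0],
    [0.4, 0, 0, 0, 0, 0, 0],
    [0.4, 0, 0, 0, 0, 0, 0],
    [0.4, 0, 0, 0, 0, 0, 0],
  ],
)

```text
time_s: 11.45
tool_pos: [0.4327, -0.2783, 0.0985]
eef_rot: [0.001, 0.512, 0.859, 0.0]
ft_force: [0.0, -0.2, -0.6]
finger_gap: 0.0512
finger_force: 0.0
```

```bash
cat > cov.py <<'E'
from h import *
import sys
st(); s=manip.state(); im,c=grab('wrist',sys.argv[1]); V=cv2.split(cv2.cvtColor(im,cv2.COLOR_BGR2HSV))
u,v=map(int,proj(c,(.433,-.28,.02))); print(u,v)
b=np.zeros(V[2].shape,np.uint8); sl=np.s_[v-75:v+75,u-75:u+75]; b[sl]=((V[2]<110)&(V[1]<110))[sl]
cs,_=cv2.findContours(b,0,1)
for q in sorted(cs,key=cv2.contourArea)[::-1][:2]:
    P=np.array([ray(c,*a[0],.034)[:2] for a in q]).astype(np.float32); r=cv2.minAreaRect(P); e=cv2.fitLine(P,2,0,.01,.01).ravel(); print('bar',r,np.degrees(np.arctan2(e[1],e[0])),cv2.boundingRect(q))
E
python3 cov.py w7.png
```

```text
t 11.45 p [ 0.4327 -0.2783  0.0985] yaw,tilt [1.1843e+02 8.0000e-02] F [ 0.  -0.2 -0.6] gap 0.0512 ff 0.0 j [ 0.83  0.62 -0.46  1.98  0.44  0.64  0.57]
320 239
bar ((0.4307781755924225, -0.2784527540206909), (0.010995058342814445, 0.055620431900024414), 27.995399475097656) -61.663834 (309, 194, 20, 93)
bar ((0.4378470480442047, -0.230301171541214), (0.026417404413223267, 0.011098122224211693), 28.414592742919922) 17.503122 (347, 164, 48, 21)
```

View pics/w7.png

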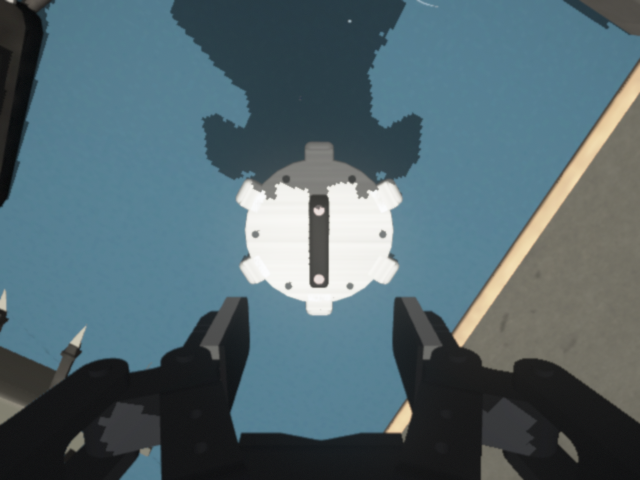

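The cover handle is centred at (319,240) and vertical in the picture, so yaw matches to within 0.3°. Going down and gripping the bar.

>>> send_rows(
  targets=[
    [0.6, 1, -1.5, 40, 0, 0, 0],
    [0.6, 0, 0, 30, 0, 0, 0],
    [0.6, 0, 0, 15, 0, 0, 0],
    [0.6, 0, 0, 10, 0, 0, 0],
    [0.6, 0, 0, 8, 0, 0, 0],
    [0.6, 0, 0, 5, 0, 0, 0],
    [0.6, 0, 0, 0, 0, 0, 0],
    [0.6, 0, 0, 0, 0, 0, 0],
    [1, 0, 0, 0, 0, 0, 0],
    [1, 0, 0, 0, 0, 0, 0],
    [1, 0, 0, 0, 0, 0, 0],
    [1, 0, 0, 0, 0, 0, 0],
    [1, 0, 0, 0, 0, 0, 0],
  ],
  squeeze=80,
)

```text
time_s: 12.8
tool_pos: [0.4304, -0.2796, -0.0096]
eef_rot: [0.001, 0.513, 0.858, 0.0]
ft_force: [-0.1, 2.1, 5.3]
finger_gap: 0.0095
finger_force: 78.8
```

```bash
python3 -c "
from h import *
st()"
```

```text
t 12.8 p [ 0.4304 -0.2796 -0.0096] yaw,tilt [1.1829e+02 9.0000e-02] F [-0.1  2.1  5.3] gap 0.0095 ff 78.8 j [ 0.72  0.79 -0.3   2.04  0.58  0.4   0.45]
```

Bar gripped at 79 N. I lift, and meanwhile cross-check the housing centre from the nearer picture w3.

>>> send_rows(
  targets=[
    [1, 0, 0, -10, 0, 0, 0],
    [1, 0, 0, -20, 0, 0, 0],
    [1, 0, 0, -40, 0, 0, 0],
    [1, 0, 0, -50, 0, 0, 0],
    [1, 0, 0, -50, 0, 0, 0],
    [1, 0, 0, -50, 0, 0, 0],
    [1, 0, 0, -50, 0, 0, 0],
    [1, 0, 0, 0, 0, 0, 0],
    [1, 0, 0, 0, 0, 0, 0],
  ],
)

```text
time_s: 13.7
tool_pos: [0.4297, -0.2796, 0.2608]
eef_rot: [0.001, 0.513, 0.858, -0.0]
ft_force: [-1.1, -0.8, -1.9]
finger_gap: 0.0098
finger_force: 78.4
```

```bash
python3 - <<'E'
from h import *
st(); s=manip.state()
im,c=grab('wrist','w8.png'); np.savez('w8.npz',**{k:np.array(v) for k,v in c.items()})
p=np.array(s['tool_pos']); m=R.from_quat(s['eef_rot'],scalar_first=True).as_matrix(); print('cover centre top expected px',proj(c,p+[0,0,.0176]))
H,S,V=cv2.split(cv2.cvtColor(im,cv2.COLOR_BGR2HSV)); wh=((V>150)&(S<70)).astype(np.uint8)
cs,_=cv2.findContours(wh,0,1)
for q in sorted(cs,key=cv2.contourArea)[::-1][:3]: print(cv2.boundingRect(q),cv2.contourArea(q))
k=np.load('w3.npz'); w=cv2.imread('pics/w3.png')
out=[]
for u,v in((363,144),(253,173),(438,224),(230,276),(305,344)):
    g=cv2.cvtColor(w,cv2.COLOR_BGR2HSV)[v-11:v+12,u-11:u+12]; mk=(g[...,1]<75).astype(np.uint8)
    cs,_=cv2.findContours(mk,0,1); q=max(cs,key=cv2.contourArea); (a,b),r=cv2.minEnclosingCircle(q); P=ray(k,u-11+a,v-11+b,.024)[:2]; out.append(P); print(round(r,1),P.round(4))
o=np.array(out); print('centres',(o[0]+o[4])/2,(o[2]+o[3])/2)
A=np.c_[2*o,np.ones(5)]; x=np.linalg.lstsq(A,(o**2).sum(1),rcond=None)[0]; print('fit',x[:2],np.sqrt(x[2]+x[:2]@x[:2])); d=o-x[:2]; print(np.degrees(np.arctan2(d[:,1],d[:,0]))%60)
E
```

```text
t 13.7 p [ 0.4297 -0.2796  0.2608] yaw,tilt [118.27   0.15] F [-1.1 -0.8 -1.9] gap 0.0098 ff 78.4 j [ 0.95  0.41 -0.6   1.8   0.27  1.01  0.73]
cover centre top expected px (np.float64(321.6730040846477), np.float64(297.9364885620582))
(439, 0, 172, 79) 4758.5
(356, 277, 90, 87) 4439.0
(194, 281, 93, 83) 4230.5
8.8 [0.445  0.3316]
8.5 [0.3977 0.2895]
8.2 [0.5054 0.3116]
7.9 [0.4106 0.2273]
7.5 [0.4708 0.2074]
centres [0.45791621 0.26951962] [0.45796597 0.26946911]
fit [0.45791357 0.26952268] 0.06343682970734944
[41.72788633 41.62820656 41.5998684  41.73507418 41.7314345 ]
```

View pics/w8.png

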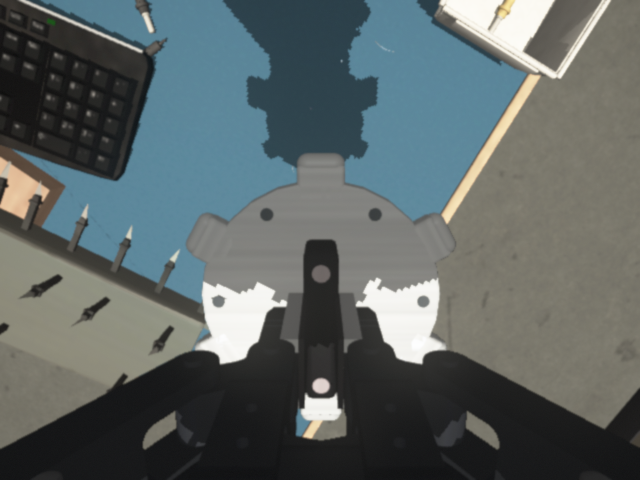

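The cover hangs level and square in the grip. Its 90° screws at (218,301) and (423,301) mark the centre. Both housing fits agree at (0.4578, 0.2696), yaw 11.7°. Planning the carry.

```bash
python3 - <<'E'
from h import *
k=np.load('w8.npz'); s=manip.state(); p=np.array(s['tool_pos']); m=R.from_quat(s['eef_rot'],scalar_first=True).as_matrix()
z=p[2]+.0176; a,b=ray(k,218,301,z),ray(k,423,301,z); o=m.T@((a+b)/2-p)*1000; print('disc offset tool mm',o, np.linalg.norm(a-b))
d=b-a; print('yaw of perp',np.degrees(np.arctan2(d[1],d[0]))+90)
z=p[2]+.0436; a2,b2=ray(k,321,273,z),ray(k,321,386,z); print('bar offset',m.T@((a2+b2)/2-p)*1000,np.linalg.norm(a2-b2))
ox,oy=o[:2]/1000; t=np.radians(131.7); tc=np.array([.4578,.2696])-ox*np.array([np.cos(t),np.sin(t)])-oy*np.array([np.sin(t),-np.cos(t)]); print('TCP target',tc)
plan([(.5,-.0,.26,125),(*tc,.26,131.7)],1,46)
E
```

```text
disc offset tool mm [ -2.83028433   0.2174677  -17.60177429] 0.0826411556872751
yaw of perp 118.2810378236298
bar offset [ -3.00046129   0.40385746 -43.60210238] 0.04286895123287825
TCP target [0.45575484 0.27156853]
7 [[1,30.3,27.9,-0.1,0,0,-1.0],[1,29.8,28.4,-0.1,0,0,-0.9],[1,29.4,28.8,-0.1,0,0,-1.0],[1,28.8,29.4,-0.1,0,0,-0.9],[1,28.4,29.8,-0.1,0,0,-1.0],[1,27.9,30.3,-0.1,0,0,-1.0],[1,27.3,30.8,-0.1,0,0,-0.9]]
6 [[1,41.3,19.9,-0.0,0,0,-1.1],[1,40.9,20.7,-0.0,0,0,-1.1],[1,40.6,21.5,-0.0,0,0,-1.2],[1,40.0,22.3,-0.0,0,0,-1.1],[1,39.7,23.1,-0.0,0,0,-1.1],[1,39.1,23.8,-0.0,0,0,-1.1]]
```

```bash
cat > off.py <<'E'
from h import *
from scipy.optimize import least_squares
# cover origin offset in tool frame from disc screws (hexagon, 90/30 deg) + front lug tip + bar posts
def solve(c,p,m,pts,free_z=True):
    # pts: list of (u,v,(x,y,z) in cover frame mm)
    def f(t):
        a=t[3]; Rz=np.array([[np.cos(a),-np.sin(a),0],[np.sin(a),np.cos(a),0],[0,0,1]])
        e=[]
        for u,v,q in pts:
            q=Rz@np.array(q); w=p+m@(np.array([t[0],t[1],t[2]])+np.array([q[0],-q[1],-q[2]]))/1000
            a_,b_=proj(c,w); e+= [a_-u,b_-v]
        return e
    r=least_squares(f,[0,0,-9.6,0],loss='soft_l1'); return r.x,np.round(r.fun,1)
E
python3 - <<'E'
from off import *
k=np.load('w8.npz'); c=manip.calibration('wrist'); s=manip.state(); p=np.array(s['tool_pos']); m=R.from_quat(s['eef_rot'],scalar_first=True).as_matrix()
# r of screws from w7 : pose then
V=c['view']; 
im7=cv2.imread('pics/w7.png')
# camera is rigid on tool: rebuild w7 view from the w8 one
T8=np.eye(4);T8[:3,:3]=m;T8[:3,3]=p; C=np.array(k['view'])@T8
m7=R.from_quat([.001,.512,.859,0],scalar_first=True).as_matrix(); T7=np.eye(4);T7[:3,:3]=m7;T7[:3,3]=[.4327,-.2783,.0985]; k7={n:k[n] for n in('fx','fy','cx','cy')}; k7['view']=C@np.linalg.inv(T7)
P=[ray(k7,u,v,.008) for u,v in((255,234.5),(382.5,234.5),(286,179),(351.5,179),(289,286),(349,286))]
print('2r',np.linalg.norm(P[0]-P[1]),'centre',(P[0]+P[1])/2,sum(P)/6,'r',[np.linalg.norm(x-sum(P)/6).round(4) for x in P])
r=np.linalg.norm(P[0]-P[1])*500
pts=[(218,301,(0,r,8)),(423,301,(0,-r,8)),(266,214,(r*.866,r/2,8)),(375,214,(r*.866,-r/2,8)),(321,273,(21,0,34)),(321,386,(-21,0,34)),(321,154,(58,0,8))]
print(solve(k,p,m,pts)); print(solve(k,p,m,pts[:4]))
E
```

```text
2r 0.08249340498027152 centre [ 0.43356804 -0.28162873  0.008     ] [ 0.43358738 -0.28155524  0.008     ] r [np.float64(0.0413), np.float64(0.0412), np.float64(0.0412), np.float64(0.0412), np.float64(0.0409), np.float64(0.041)]
(array([-2.59427612e+00,  3.15674409e-01, -1.03253550e+01, -4.41204901e-04]), array([-0.1,  0.2,  0.5,  0.2,  0.3, -0.1,  0.2, -0.1, -0.2,  0.8, -0.3,
       -0.9, -0.3, -0.1]))
(array([-2.70145665e+00,  2.29674529e-01, -9.96489032e+00, -4.01400006e-04]), array([-0. ,  0.1,  0. ,  0.1,  0.2, -0.1, -0.2, -0.1]))
```

The fit is consistent: the cover origin is at tool offset (-2.7, 0.2, -10) mm. Carrying it to the housing.

>>> send_rows(
  targets=[
    [1, 30, 28, 0, 0, 0, -1],
    [1, 30, 28, 0, 0, 0, -0.9],
    [1, 29, 29, 0, 0, 0, -1],
    [1, 29, 29, 0, 0, 0, -0.9],
    [1, 28, 30, 0, 0, 0, -1],
    [1, 28, 30, 0, 0, 0, -1],
    [1, 27, 31, 0, 0, 0, -0.9],
    [1, 41, 20, 0, 0, 0, -1.1],
    [1, 41, 21, 0, 0, 0, -1.1],
    [1, 41, 21, 0, 0, 0, -1.2],
    [1, 40, 22, 0, 0, 0, -1.1],
    [1, 40, 23, 0, 0, 0, -1.1],
    [1, 39, 24, 0, 0, 0, -1.1],
    [1, 0, 0, 0, 0, 0, 0],
    [1, 0, 0, 0, 0, 0, 0],
  ],
)

```text
time_s: 15.25
tool_pos: [0.4546, 0.2709, 0.2576]
eef_rot: [-0.001, 0.408, 0.913, -0.002]
ft_force: [0.9, -0.7, -2.0]
finger_gap: 0.0091
finger_force: 78.5
```

```bash
python3 - <<'E'
from h import *
st(); plan([(.4558,.2716,.06,131.7)],1,40)
E
```

```text
t 15.25 p [0.4546 0.2709 0.2576] yaw,tilt [131.9    0.24] F [ 0.9 -0.7 -2. ] gap 0.0091 ff 78.5 j [-0.09  0.47 -0.73  1.76  0.35  1.06 -0.22]
5 [[1,-0.0,0.3,39.5,0,0,0.0],[1,-0.1,0.3,39.5,0,0,0.1],[1,-0.0,0.2,39.5,0,0,0.0],[1,-0.1,0.3,39.6,0,0,0.1],[1,-0.0,0.3,39.5,0,0,0.0]]
```

>>> send_rows(
  targets=[
    [1, 0, 0.3, 40, 0, 0, 0.1],
    [1, 0, 0.3, 40, 0, 0, 0.1],
    [1, 0, 0.3, 40, 0, 0, 0],
    [1, 0, 0.3, 40, 0, 0, 0],
    [1, 0, 0.3, 38, 0, 0, 0],
    [1, 0, 0, 0, 0, 0, 0],
    [1, 0, 0, 0, 0, 0, 0],
    [1, 0, 0, 0, 0, 0, 0],
  ],
)

```text
time_s: 16.05
tool_pos: [0.4587, 0.2718, 0.0631]
eef_rot: [0.001, 0.411, 0.912, 0.001]
ft_force: [-0.0, 0.7, -0.8]
finger_gap: 0.0099
finger_force: 78.6
```

```bash
python3 - <<'E'
from h import *
st(); im,c=grab('wrist','w9.png')
t=np.radians(11.68); C=np.array([.4578,.2696])
hsv=cv2.cvtColor(im,cv2.COLOR_BGR2HSV)
for i in range(6):
    a=np.radians(41.68+60*i); q=[*(C+.0634*np.array([np.cos(a),np.sin(a)])),.024]; u,v=proj(c,q)
    if not(15<u<625 and 15<v<330): continue
    iu,iv=int(round(u)),int(round(v)); g=hsv[iv-14:iv+15,iu-14:iu+15]; mk=(g[...,1]<75).astype(np.uint8)
    cs,_=cv2.findContours(mk,0,1)
    for x in sorted(cs,key=cv2.contourArea)[::-1][:2]:
        (a_,b_),r=cv2.minEnclosingCircle(x); print(i,(round(u),round(v)),'found d',round(iu-14+a_-u,1),round(iv-14+b_-v,1),'r',round(r,1))
s=manip.state(); p=np.array(s['tool_pos']); m=R.from_quat(s['eef_rot'],scalar_first=True).as_matrix()
o=p+m@np.array([-2.7,.25,-10.1])/1000; print('cover origin',o)
# cover disc screws check
for q in((0,41.2,8),(0,-41.2,8),(35.7,20.6,8),(35.7,-20.6,8)):
    u,v=proj(c,o+m@np.array([q[0],-q[1],-q[2]])/1000); iu,iv=int(round(u)),int(round(v)); g=hsv[iv-9:iv+10,iu-9:iu+10,2].astype(float); w=np.clip(np.median(g)*.8-g,0,None); yy,xx=np.mgrid[-9:10,-9:10]
    print('scr',(round(u),round(v)),round((w*xx).sum()/w.sum(),1),round((w*yy).sum()/w.sum(),1),int((w>0).sum()))
plan([(.4558,.2716,.034,131.7)],1,10)
E
```

```text
t 16.05 p [0.4587 0.2718 0.0631] yaw,tilt [131.44   0.15] F [-0.   0.7 -0.8] gap 0.0099 ff 78.6 j [-0.23  0.71 -0.55  1.95  0.61  0.64 -0.45]
0 (438, 257) found d -0.0 -0.2 r 19.8
1 (381, 151) found d 0.2 0.4 r 9.6
2 (253, 152) found d 0.1 0.5 r 9.8
3 (197, 258) found d 1.1 -0.3 r 18.8
cover origin [0.46081472 0.27014908 0.07352344]
scr (220, 305) -2.1 -3.8 103
scr (427, 305) -4.3 -3.9 101
scr (269, 217) -2.8 -2.8 134
scr (378, 217) -3.4 -2.8 136
3 [[1,0.6,-0.9,9.8,0,0,-0.1],[1,0.5,-0.8,9.8,0,0,-0.1],[1,0.6,-0.9,9.8,0,0,-0.1]]
```

```bash
cat > rel.py <<'E'
from h import *
C=np.array([.4578,.2696])
for i in range(3):
    s=manip.state(); c=manip.calibration('wrist'); im=np.array(manip.get_image('wrist'))[:,:,::-1]
    p=np.array(s['tool_pos']); z=p[2]+.0181
    a,b=ray(c,218,301,z),ray(c,423,301,z); m=(a+b)/2; hsv=cv2.cvtColor(im,cv2.COLOR_BGR2HSV); d=b-a; e=[]
    for j in(1,2):
        t=np.radians(41.68+60*j); u,v=proj(c,[*(C+.0634*np.array([np.cos(t),np.sin(t)])),.024]); iu,iv=int(round(u)),int(round(v)); mk=(hsv[iv-14:iv+15,iu-14:iu+15,1]<75).astype(np.uint8); q=max(cv2.findContours(mk,0,1)[0],key=cv2.contourArea); (x,y),r=cv2.minEnclosingCircle(q); e.append(ray(c,iu-14+x,iv-14+y,.024)[:2]-ray(c,u,v,.024)[:2])
    print(p.round(4),yaw(s['eef_rot'])[0].round(2),'cover',m.round(4),'yaw',(np.degrees(np.arctan2(d[1],d[0]))+90).round(2),'housing err mm',(np.mean(e,0)*1000).round(1),'cover-housing mm',((m[:2]-C-np.mean(e,0))*1000).round(1))
E
python3 rel.py
```

```text
[0.4589 0.272  0.0634] 131.45 cover [0.459  0.2708 0.0815] yaw 131.38 housing err mm [ 0.2 -0. ] cover-housing mm [1.1 1.2]
[0.4589 0.272  0.0634] 131.45 cover [0.459  0.2708 0.0815] yaw 131.39 housing err mm [ 0.1 -0.1] cover-housing mm [1.1 1.3]
[0.4587 0.272  0.0633] 131.46 cover [0.4589 0.2708 0.0814] yaw 131.4 housing err mm [ 0.1 -0.1] cover-housing mm [0.9 1.3]
```

Cover is +1.0, +1.25 mm off the housing axis in the same picture, with yaw within 0.3°. I correct and come down to just above the teeth, then re-check.

>>> send_rows(
  targets=[
    [1, -0.3, -1.6, 10, 0, 0, -0.3],
    [1, 0, 0, 12, 0, 0, 0],
    [1, 0, 0, 12, 0, 0, 0],
    [1, 0, 0, 0, 0, 0, 0],
    [1, 0, 0, 0, 0, 0, 0],
    [1, 0, 0, 0, 0, 0, 0],
  ],
)

```text
time_s: 16.85
tool_pos: [0.4565, 0.2706, 0.0275]
eef_rot: [-0.0, 0.408, 0.913, 0.0]
ft_force: [0.6, -0.3, -1.8]
finger_gap: 0.0096
finger_force: 78.6
```

```bash
python3 rel.py | tail -1; python3 -c "
from h import *
st()"
```

```text
[0.4567 0.2706 0.0278] 131.8 cover [0.4569 0.2694 0.0459] yaw 131.8 housing err mm [0.2 0. ] cover-housing mm [-1.1 -0.2]
t 17.0 p [0.4567 0.2706 0.0279] yaw,tilt [1.318e+02 4.000e-02] F [-0.2  0.1 -1.5] gap 0.0092 ff 78.6 j [-0.27  0.76 -0.5   1.98  0.66  0.56 -0.49]
```

>>> send_rows(
  targets=[
    [1, -0.5, 0.9, 4, 0, 0, 0],
    [1, 0, 0, 4, 0, 0, 0],
    [1, 0, 0, 2, 0, 0, 0],
    [1, 0, 0, 2, 0, 0, 0],
    [1, 0, 0, 0, 0, 0, 0],
  ],
)

```text
time_s: 17.5
tool_pos: [0.4577, 0.271, 0.0159]
eef_rot: [0.0, 0.408, 0.913, 0.0]
ft_force: [-0.9, 0.3, 4.5]
finger_gap: 0.0093
finger_force: 79.3
```

```bash
python3 rel.py | tail -1; python3 -c "
from h import *
st()"
```

```text
[0.4577 0.2709 0.0159] 131.81 cover [0.4578 0.2698 0.034 ] yaw 131.81 housing err mm [0.2 0. ] cover-housing mm [-0.2  0.2]
t 17.65 p [0.4576 0.2709 0.0159] yaw,tilt [1.3181e+02 5.0000e-02] F [-1.3  0.4  5.2] gap 0.0096 ff 79.3 j [-0.28  0.78 -0.48  1.98  0.68  0.54 -0.5 ]
```

Centred to 0.3 mm and touching the catches (underside about 10 mm above the ledge, as expected). Pressing down.

>>> send_rows(
  targets=[
    [1, 0, 0, 1.5, 0, 0, 0],
    [1, 0, 0, 1.5, 0, 0, 0],
    [1, 0, 0, 1.5, 0, 0, 0],
    [1, 0, 0, 0, 0, 0, 0],
  ],
)

```text
time_s: 18.05
tool_pos: [0.4578, 0.2712, 0.0113]
eef_rot: [0.0, 0.408, 0.913, 0.001]
ft_force: [-0.6, 1.3, 3.1]
finger_gap: 0.0093
finger_force: 79.3
```

>>> send_rows(
  targets=[
    [1, 0, 0, 1.5, 0, 0, 0],
    [1, 0, 0, 1.5, 0, 0, 0],
    [1, 0, 0, 1.5, 0, 0, 0],
    [1, 0, 0, 0, 0, 0, 0],
  ],
)

```text
time_s: 18.45
tool_pos: [0.4573, 0.2709, 0.0064]
eef_rot: [-0.0, 0.408, 0.913, 0.0]
ft_force: [-0.6, 1.5, 2.4]
finger_gap: 0.0095
finger_force: 79.0
```

>>> send_rows(
  targets=[
    [1, 0, 0, 1, 0, 0, 0],
    [1, 0, 0, 1, 0, 0, 0],
    [1, 0, 0, 0.5, 0, 0, 0],
    [1, 0, 0, 0, 0, 0, 0],
  ],
)

```text
time_s: 18.85
tool_pos: [0.4575, 0.2709, 0.0063]
eef_rot: [0.001, 0.408, 0.913, 0.0]
ft_force: [-5.3, -1.6, 26.4]
finger_gap: 0.0093
finger_force: 82.1
```

Hard stop at 26 N with the underside about 16 mm up, so it is home. I unload, release and retreat.

>>> send_rows(
  targets=[
    [1, 0, 0, -2.3, 0, 0, 0],
    [1, 0, 0, 0, 0, 0, 0],
    [0.6, 0, 0, 0, 0, 0, 0],
    [0.6, 0, 0, 0, 0, 0, 0],
    [0.6, 0, 0, 0, 0, 0, 0],
    [0.6, 0, 0, -10, 0, 0, 0],
    [0.6, 0, 0, -30, 0, 0, 0],
    [0.6, 0, 0, -40, 0, 0, 0],
    [0.6, 0, 0, -50, 0, 0, 0],
    [0.6, 0, 0, -50, 0, 0, 0],
    [0.6, 0, 0, -50, 0, 0, 0],
    [0.6, 0, 0, 0, 0, 0, 0],
    [0.6, 0, 0, 0, 0, 0, 0],
    [0.6, 0, 0, 0, 0, 0, 0],
  ],
)

```text
time_s: 20.25
tool_pos: [0.4568, 0.2694, 0.2355]
eef_rot: [-0.0, 0.408, 0.913, -0.001]
ft_force: [-0.4, -0.3, 0.3]
finger_gap: 0.0342
finger_force: 0.0
```

```bash
python3 - <<'E'
from h import *
st(); im,c=grab('wrist','wA.png'); C=np.array([.4578,.2696]); hsv=cv2.cvtColor(im,cv2.COLOR_BGR2HSV); g=hsv[...,2].astype(float)
# cover disc screws (r 41.2, top at 24 mm) and bar ends (z 50 mm) if home
for h in(.024,.033):
  res=[]
  for i in range(6):
    t=np.radians(131.7+30+60*i); u,v=proj(c,[*(C+.0412*np.array([np.cos(t),np.sin(t)])),h]); iu,iv=int(round(u)),int(round(v)); q=g[iv-6:iv+7,iu-6:iu+7]; w=np.clip(np.median(q)*.75-q,0,None); yy,xx=np.mgrid[-6:7,-6:7]
    res.append([round((w*xx).sum()/max(w.sum(),1)+iu-u,1),round((w*yy).sum()/max(w.sum(),1)+iv-v,1),int((w>0).sum())])
  print(h,res)
S,V=hsv[...,1],hsv[...,2]; wh=((S<50)&(V>120)).astype(np.uint8); u,v=map(int,proj(c,[*C,.024])); k=np.zeros_like(wh); k[v-80:v+80,u-80:u+80]=wh[v-80:v+80,u-80:u+80]
q=max(cv2.findContours(k,0,1)[0],key=cv2.contourArea); P=np.array([ray(c,*a[0],.024)[:2] for a in q]).astype(np.float32); print('cover circ',cv2.minEnclosingCircle(P))
E
```

```text
t 20.25 p [0.4568 0.2694 0.2355] yaw,tilt [1.3179e+02 1.3000e-01] F [-0.4 -0.3  0.3] gap 0.0342 ff 0.0 j [-0.1   0.49 -0.73  1.79  0.38  1.01 -0.25]
0.024 [[np.float64(-0.9), np.float64(-0.4), 14], [np.float64(-0.2), np.float64(0.2), 9], [np.float64(-2.5), np.float64(2.2), 12], [np.float64(2.2), np.float64(2.2), 12], [np.float64(-0.7), np.float64(0.2), 11], [np.float64(-0.4), np.float64(0.4), 12]]
0.033 [[np.float64(0.4), np.float64(-0.5), 12], [np.float64(0.8), np.float64(-1.5), 9], [np.float64(-2.5), np.float64(3.6), 29], [np.float64(2.9), np.float64(3.5), 33], [np.float64(-1.7), np.float64(-1.5), 11], [np.float64(-1.0), np.float64(-0.4), 11]]
cover circ ((0.4578893780708313, 0.2691708207130432), 0.05796956270933151)
```

The cover reads home: top at 24 mm, radius 58.0 mm, 0.4 mm off axis. The holder is in the bin. Handing in.

```bash
python3 -c "
from plant import manip
print(manip.sign_off())"
```

```text
the job is handed in; nothing more can be done
None
```

The sheet holder is in the parts bin and the cover is pressed home in the housing; I handed the job in at about 20 s, with no verdict shown and the oil bottle, tape roll and aerosol not re-measured.

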